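# Read and cure coated test blocks

### The arm

A 6-joint arm with a two-finger parallel gripper is mounted at the origin on the work surface. World frame = base frame: x ahead of the robot, y to its left, z up, the work surface at z = 0. Lengths are in m, angles in rad, forces in N, time in s.
With the tool pointing down it reaches from about 0.35 to 0.775 m from the base axis. Payload 5.5 kg.
Tool frame: the origin (TCP) lies between the finger pads; the fingertips stand 19 mm ahead of it and the grasp point (between the pads) is the TCP; z points along the fingers, x is the direction in which the jaws open and shut, and the axes are right-handed (so a half turn about z gives the same grasp; the last joint's range is limited). The gripper opens to 85 mm and grips with 20 to 120 N. Pads are 22 mm wide; open, the fingers measure 114 mm over their backs; the gripper's body (76 mm by 85 mm) begins 54 mm behind the grasp point. The pads swing forward as they close: fully open they stand 13 mm farther back than shut.
Start: joints at [1.073, 0.313, 0.046, 1.304, 0, 1.431], TCP at [0.201, 0.539, 0.25] pointing down, gripper open.
Joint ranges: [-2.76, 2.76], [-0.86, 1.69], [-1.03, 1.26], [-2.2, 2.34], [-1.47, 1.5], [-3.14, 3.14]. Speed limits (rad/s): [2.57, 2.57, 3.14, 3.14, 3.14, 3.14].

### API

Orientations are given as a unit quaternion [w, x, y, z].
In Python, from workcell import env gives the robot as it stands. The module is installed in compiled form; this text tells all that it offers.
- The arm moves only by the tool carry_out, never from a script. Its argument "steps" is a list of rows, each a list of 7 numbers: the gripper command: -1 is shut, 1 is fully open, values between are in proportion, then the shift along the tool's x, y, z in m, then the turn, a rotation vector about the tool's x, y, z in rad. A call has 1 to 20 rows; each row shifts and turns the commanded pose from where the row before left it, along the tool's axes as they then stand; what a row does not reach is not made up. A row lasts 1/8 s, in which the tool goes at most 62.5 mm and 10.7 degrees, less where a joint would pass 70% of its speed; a pose out of reach is approached as far as the arm can. A call with a gripper value outside its range is refused whole. The fingers move at their own pace and stop on an object; "grip_force" is the grip in N (left out, the last holds). Time passes only in rows, so rows that do not move let the fingers close. It gives the time, the measured TCP pose, the force and the opening at its end, in the units of the state.
- env.get_state(): the state, without advancing time (a new reading comes with each control period).
- env.read_camera(name): name is "scene" or "top" or "wrist"; returns a dict with "color" (384x512x3 uint8, red, green, blue), "K" (3x3 intrinsics, pixels), "R" (3x3) and "t" (3): a world point X has camera coordinates R X + t. Camera axes: x right, y down, z forward; pixel columns grow to the right and rows downward; lengths in m; the calibration is good to about 2 mm. A picture is of the moment at which its call begins. There is no depth.
- env.hand_in(): hands the job in, once; it reports no verdict.
The state is a dict: "clock": time; "joint_pos": joint angles; "qvel": joint speeds; "tau": joint torques, N m; "tcp_pos": TCP position; "orientation": TCP orientation; "wrist_force": force on the tool from outside, world axes, zero at the start; "ft_torque": the same for the moment, N m; "finger_gap": finger opening in m.
Only numpy, scipy, OpenCV 4.12 (cv2) and the standard library are available. Lean on these libraries where they do the work, as an engineer would, in place of code of your own. Each camera call takes 0.05 s, during which the arm holds its last target. There are 200 camera calls.

### The job

Put every coated test block lying on the bench flat into the tray, coated side up, then push the tray under the reader bridge until its middle is under the middle of the bridge, let go of it and press the button on the bridge. Then draw the tray on out of the far side of the bridge, slide it fully home into the oven's mouth and, having let go of it, press the button on top of the oven. Keep the tray flat on the bench throughout, keep the blocks in it, and leave the bowl, the jar and the balance alone.

Things in the scene. Friction and masses are not known exactly. Their poses are not given: they have to be found in the camera images.
- block1: Coated test block: aluminium, 30 x 30 x 18 mm high, about 45 g, with a thin white coating on its top face. Origin: centre of its underside; z up out of the coated face. Two to four of block1..block4 are present; they start coated side up on the bench on the robot's side of the reader bridge, at any yaw.
- block2: Coated test block: aluminium, 30 x 30 x 18 mm high, about 45 g, with a thin white coating on its top face. Origin: centre of its underside; z up out of the coated face. Two to four of block1..block4 are present; they start coated side up on the bench on the robot's side of the reader bridge, at any yaw.
- block3: Coated test block: aluminium, 30 x 30 x 18 mm high, about 45 g, with a thin white coating on its top face. Origin: centre of its underside; z up out of the coated face. Two to four of block1..block4 are present; they start coated side up on the bench on the robot's side of the reader bridge, at any yaw.
- block4: Coated test block: aluminium, 30 x 30 x 18 mm high, about 45 g, with a thin white coating on its top face. Origin: centre of its underside; z up out of the coated face. Two to four of block1..block4 are present; they start coated side up on the bench on the robot's side of the reader bridge, at any yaw.
- tray: Loose aluminium tray, 300 g. Pan 168 x 64 mm outside (x, y), 160 x 56 inside: room for 4 blocks in a row along x; floor 4 mm thick, rim top 10 mm high. Origin: centre of the pan's underside; +x is the travel direction. In line at each end stands a black grip bar 14 mm wide (y), 28 high, reaching the bench: leading bar from x = +84 to +120 mm, trailing bar from x = -84 to -169 mm.
- reader: Fixed white reader bridge. The tray passes through along its +x; opening centred on its x axis, 84 mm wide (y), 36 high over the bench, 70 long (x -35 to +35), no floor. Outside 154 mm wide; beam top 80 mm high; blue housing up to 120 mm over y = -17 to +73. Robot on its +y side. Origin: on the bench, mid-opening.
- read_button_top (a point): Centre of the top of the grey push button, 28 mm across, on top of the reader bridge's beam (at bridge x = 0, y = -47 mm). Pressed straight down.
- read_button (a joint): Travel of the bridge's button in m: 0 up, 0.006 fully pressed, which takes about 5 N. Springs back. It counts as pressed beyond 0.004.
- oven: Fixed white oven 240 (x) x 200 (y) x 170 mm high, 520-540 mm beyond the bridge, a little offset and turned. Origin: centre of underside. Mouth in its -x face (x = -120), centred on y = 0: 88 wide, 45 high over the bench, no floor. Back stop face at x = +86. Tray goes in leading bar first along +x; fully home: that bar on the stop, tray origin at x = -34, trailing bar sticking out.
- start_button_top (a point): Centre of the top of the grey push button, 28 mm across, on top of the oven near its mouth (at oven x = -80 mm, y = 0). Pressed straight down.
- start_button (a joint): Travel of the oven's button in m: 0 up, 0.006 fully pressed, which takes about 5 N. Springs back. It counts as pressed beyond 0.004.
- bowl: Bystander: loose steel bowl, 140 mm across, 60 mm high, at the far side of the bench. Origin: centre of its underside.
- jar: Bystander: loose amber glass jar, 60 mm across, 90 mm high, at the far side of the bench. Origin: centre of its underside.
- balance: Bystander: fixed blue laboratory balance, 160 x 140 mm, 60 mm high, at the far side of the bench. Origin: centre of its underside.
There are look-alikes about, which are no part of the job. Leave any red look-alike of the reader alone. What is shaped like the block1 but pink is not meant.

How it is judged:
On the way, in this order (a step that is already met when the one before it is completed fails the run):
1. every block lies flat in the tray, coated side up and let go, while the tray's middle is still at least 120 mm before the bridge's middle (x of block1 in the frame of tray between -0.08 and 0.08 m and y of block1 in the frame of tray between -0.028 and 0.028 m and z of each of block1, block2, block3, block4 in the frame of tray below 0.009 m and x of block2 in the frame of tray between -0.08 and 0.08 m and y of block2 in the frame of tray between -0.028 and 0.028 m and x of block3 in the frame of tray between -0.08 and 0.08 m and y of block3 in the frame of tray between -0.028 and 0.028 m and x of block4 in the frame of tray between -0.08 and 0.08 m and y of block4 in the frame of tray between -0.028 and 0.028 m and x of tray in the frame of reader below -0.12 m and contact force between the fingers and block1 below 0.3 N and contact force between the fingers and block2 below 0.3 N and contact force between the fingers and block3 below 0.3 N and contact force between the fingers and block4 below 0.3 N), for 0.2 s.
2. with the loaded tray let go under the bridge, its middle within 15 mm of the bridge's middle, the bridge's button is pressed (x of block1 in the frame of tray between -0.08 and 0.08 m and y of block1 in the frame of tray between -0.028 and 0.028 m and z of each of block1, block2, block3, block4 in the frame of tray below 0.009 m and x of block2 in the frame of tray between -0.08 and 0.08 m and y of block2 in the frame of tray between -0.028 and 0.028 m and x of block3 in the frame of tray between -0.08 and 0.08 m and y of block3 in the frame of tray between -0.028 and 0.028 m and x of block4 in the frame of tray between -0.08 and 0.08 m and y of block4 in the frame of tray between -0.028 and 0.028 m and x of tray in the frame of reader between -0.015 and 0.015 m and y of tray in the frame of reader between -0.02 and 0.02 m and contact force between the fingers and tray below 0.3 N and value of joint read_button above 0.004 m), for 0.05 s.
3. the tray goes on through the bridge to the far side (its middle passes 50 to 130 mm beyond the bridge's middle, still in line with the opening) (x of tray in the frame of reader between 0.05 and 0.13 m and y of tray in the frame of reader between -0.03 and 0.03 m and x of block1 in the frame of tray between -0.08 and 0.08 m and y of block1 in the frame of tray between -0.028 and 0.028 m and z of each of block1, block2, block3, block4 in the frame of tray below 0.009 m and x of block2 in the frame of tray between -0.08 and 0.08 m and y of block2 in the frame of tray between -0.028 and 0.028 m and x of block3 in the frame of tray between -0.08 and 0.08 m and y of block3 in the frame of tray between -0.028 and 0.028 m and x of block4 in the frame of tray between -0.08 and 0.08 m and y of block4 in the frame of tray between -0.028 and 0.028 m), for 0.1 s.
4. the loaded tray is fully home in the oven, within 9 mm of the back stop, and let go (x of block1 in the frame of tray between -0.08 and 0.08 m and y of block1 in the frame of tray between -0.028 and 0.028 m and z of each of block1, block2, block3, block4 in the frame of tray below 0.009 m and x of block2 in the frame of tray between -0.08 and 0.08 m and y of block2 in the frame of tray between -0.028 and 0.028 m and x of block3 in the frame of tray between -0.08 and 0.08 m and y of block3 in the frame of tray between -0.028 and 0.028 m and x of block4 in the frame of tray between -0.08 and 0.08 m and y of block4 in the frame of tray between -0.028 and 0.028 m and x of tray in the frame of oven above -0.043 m and y of tray in the frame of oven between -0.02 and 0.02 m and contact force between the fingers and tray below 0.3 N), for 0.2 s.
5. with the tray home and let go, the oven's button is pressed (all of step 4 and value of joint start_button above 0.004 m), for 0.05 s.
At the end, for the whole second after the job is handed in: Every block that is present lies in the tray coated side up (its underside less than 9 mm above the tray's underside, inside the rim); the tray lies on the bench in the oven with its leading bar within 9 mm of the back stop and is at rest and let go; both buttons were pressed at their time (all of step 4 and linear speed of tray below 0.02 m/s and height (world z) of tray below 0.012 m); the robot touches nothing.
It fails at once if the tray is lifted more than 15 mm off the bench (height (world z) of tray above 0.015 m).
It fails at once if the bowl or the jar is shifted more than 30 mm (distance of any of bowl, jar from where it was at the start of the episode above 0.03 m).
It fails at once if the balance is struck harder than 15 N (contact force between the arm and balance above 15 N).
Of block1, block2, block3, block4 only 2 to 4 are there at a start; the rules pass over those that are not, and their reading is None.
At some moment in a run one of block1, block2, block3, block4 may be knocked a few centimetres aside while the robot is not near it.
Once in a run the grip may slacken for a moment while it holds something.
It also fails if it takes over 210 s, if anything falls off the work surface, if the arm or the gripper's body presses on something with over 40 N, if the wrist force passes 120 N, or if a joint passes its speed limit or range.

## Working session

There is one attempt and no reset: what is moved stays moved. The work goes in short steps, Python scripts to look and compute and a tool call to move; the robot and the scene stay as the last step left them, time stands still between calls to the robot, and variables do not carry over. Pictures are saved under pics/ and viewed, about 12 in all and at most 16, crops included, and the job is handed in when it is done.

Besides the shell and the picture viewer there is one more tool, called after "Call:" as name([rows], argument=value, ...), one row to a line, values as JSON. carry_out: Moves the arm, as the interface text tells. Its arguments: {"type":"object","properties":{"steps":{"type":"array","items":{"type":"array","items":{"type":"number"}}},"grip_force":{"type":"number"}},"required":["steps"]}

```bash
mkdir -p pics; ls
cat > h.py <<'E'
import numpy as np, cv2, sys
from workcell import env
def cam(n, save=None):
    c=env.read_camera(n)
    if save: cv2.imwrite('pics/%s.png'%save, c['color'][:,:,::-1])
    return c
def ray(c,u,v,z):
    d=c['R'].T@np.linalg.inv(c['K'])@np.array([u,v,1.]); o=-c['R'].T@c['t']
    return o+d*(z-o[2])/d[2]
def proj(c,X):
    p=c['K']@(c['R']@np.array(X,float)+c['t']); return p[:2]/p[2]
def rects(c,mask,z,amin=30):
    """min-area rectangles of mask blobs cast on plane z"""
    out=[]
    for k in cv2.findContours(mask.astype(np.uint8),cv2.RETR_EXTERNAL,cv2.CHAIN_APPROX_NONE)[0]:
        if cv2.contourArea(k)<amin: continue
        P=np.array([ray(c,*p[0],z)[:2] for p in k],np.float32)
        (x,y),(w,h),a=cv2.minAreaRect(P*1000)
        out.append((round(x/1000,4),round(y/1000,4),round(w),round(h),round(a,1),cv2.boundingRect(k)))
    return out
E
python3 - <<'E'
from h import *
for n in('scene','top'):
    c=cam(n,n+'0'); print(n,c['K'].round(1).tolist(),(-c['R'].T@c['t']).round(3),c['R'].round(3).tolist())
c=cam('wrist','wrist0')
s=env.get_state(); print({k:np.round(v,3).tolist() for k,v in s.items()})
E
```

```text
pics
scene [[400.4, 0.0, 252.7], [0.0, 400.4, 187.2], [0.0, 0.0, 1.0]] [1.177 0.654 0.835] [[-0.704, 0.71, -0.012], [0.444, 0.427, -0.788], [-0.554, -0.56, -0.616]]
top [[401.7, 0.0, 255.9], [0.0, 401.7, 189.4], [0.0, 0.0, 1.0]] [0.258 0.032 1.567] [[0.015, -1.0, 0.003], [-0.981, -0.015, -0.193], [0.193, 0.0, -0.981]]
{'clock': 0.15, 'joint_pos': [1.073, 0.314, 0.045, 1.304, 0.0, 1.431], 'qvel': [0.001, -0.003, 0.003, -0.001, 0.0, 0.001], 'tau': [0.002, -48.107, 29.882, 0.014, -0.0, 0.0], 'tcp_pos': [0.201, 0.538, 0.25], 'orientation': [0.0, 0.822, 0.57, -0.001], 'wrist_force': [-0.394, 0.735, 0.091], 'ft_torque': [0.054, 0.011, -0.057], 'finger_gap': 0.085}
```

View pics/top0.png

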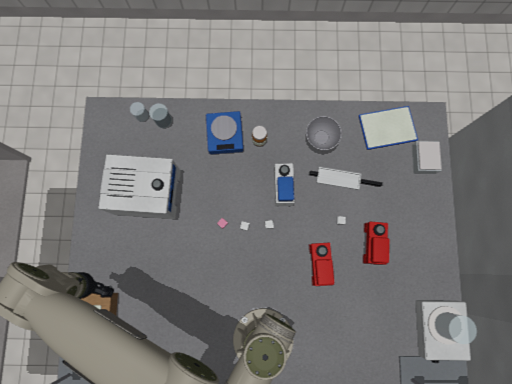

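View pics/scene0.png

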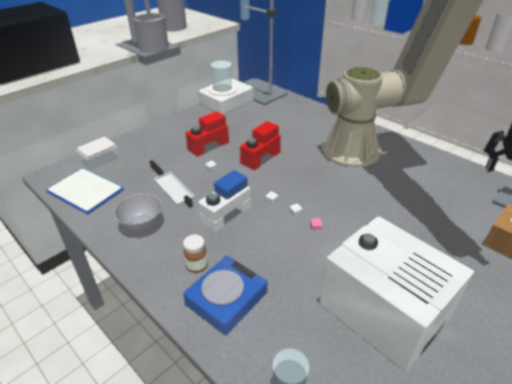

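Run:
```python
from h import *
c=cam('top'); im=c['color']; hsv=cv2.cvtColor(im,cv2.COLOR_RGB2HSV); V=hsv[...,2];S=hsv[...,1]
w=(V>175)&(S<50)
w[:100]=0;w[340:]=0;w[:,:85]=0;w[:,450:]=0
print('white z.018');[print(r) for r in rects(c,w,0.018,8)]
print('tray z.01');[print(r) for r in rects(c,w,0.01,100) if r[5][0]>310]
b=(V<50); b[:100]=0;b[300:]=0;b[:,:90]=0;b[:,400:]=0
for z in(.028,.09,.18):
    print('black',z);[print(r) for r in rects(c,b,z,8)]
bl=(hsv[...,0]>100)&(hsv[...,0]<130)&(S>150)&(V>60)
print('blue');[print(r) for r in rects(c,bl,.12,20)]
print('readertop');[print(r) for r in rects(c,w|bl,.08,100) if 260<r[5][0]<300]
print('oven');[print(r) for r in rects(c,w,.17,100) if r[5][0]<150]
big=cv2.resize(im[150:250,205:405],None,fx=4,fy=4,interpolation=cv2.INTER_CUBIC)
cv2.imwrite('pics/crop1.png',big[:,:,::-1])
```

```text
white z.018
(0.0798, -0.6457, 132, 98, 0.2, (423, 302, 27, 38))
(0.4209, 0.0751, 24, 26, 76.9, (241, 222, 8, 8))
(0.4274, -0.0207, 23, 23, 0.9, (266, 221, 7, 7))
(0.4475, -0.2995, 23, 24, 88.6, (338, 217, 7, 7))
(0.6156, -0.294, 162, 61, 81.5, (318, 169, 42, 20))
(0.646, -0.101, 48, 21, 10.1, (286, 164, 7, 12))
(0.6408, -0.0586, 53, 24, 0.3, (276, 164, 7, 14))
(0.5808, 0.5075, 261, 217, 87.0, (99, 155, 73, 58))
(0.7144, -0.6608, 109, 76, 0.2, (420, 142, 21, 27))
(0.7997, 0.023, 47, 47, 47.1, (253, 126, 13, 13))
(0.8308, -0.5007, 137, 197, 11.5, (361, 108, 55, 39))
tray z.01
(0.0789, -0.6492, 132, 98, 0.2, (423, 302, 27, 38))
(0.6174, -0.2957, 163, 61, 81.5, (318, 169, 42, 20))
(0.7168, -0.6644, 109, 76, 0.2, (420, 142, 21, 27))
(0.8337, -0.5034, 138, 198, 11.5, (361, 108, 55, 39))
black 0.028
(0.1734, 0.6104, 109, 53, 63.7, (90, 276, 24, 21))
(0.41, -0.4352, 38, 27, 18.4, (374, 225, 9, 10))
(0.5316, 0.3607, 6, 52, 87.0, (170, 189, 3, 14))
(0.5949, -0.4187, 80, 17, 81.1, (361, 179, 21, 8))
(0.5749, 0.414, 32, 40, 73.2, (153, 179, 10, 11))
(0.6294, -0.1921, 30, 16, 79.2, (309, 171, 9, 
[... 447 characters left out ...]
 (280, 168, 9, 8))
(0.7156, 0.1528, 14, 62, 5.9, (217, 144, 17, 5))
black 0.18
(0.1817, 0.5532, 98, 47, 63.7, (90, 276, 24, 21))
(0.395, -0.3891, 34, 24, 18.4, (374, 225, 9, 10))
(0.5045, 0.3282, 5, 47, 87.0, (170, 189, 3, 14))
(0.5616, -0.3742, 72, 16, 81.1, (361, 179, 21, 8))
(0.5436, 0.3762, 29, 36, 73.2, (153, 179, 10, 11))
(0.5927, -0.17, 27, 14, 79.2, (309, 171, 9, 5))
(0.595, -0.064, 32, 20, 69.7, (280, 168, 9, 8))
(0.6877, 0.1454, 13, 58, 5.9, (217, 144, 17, 5))
blue
(0.5481, -0.0765, 86, 55, 0.9, (278, 177, 16, 24))
(0.7616, 0.1553, 158, 128, 5.5, (206, 112, 37, 42))
readertop
(0.5561, -0.0795, 89, 56, 0.9, (278, 177, 16, 24))
oven
(0.5491, 0.4608, 235, 195, 87.0, (99, 155, 73, 58))
```

View pics/crop1.png

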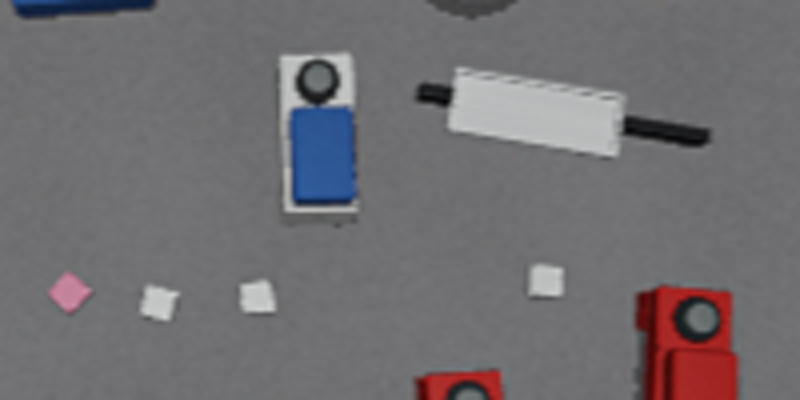

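```bash
cat >> h.py <<'E'
from scipy.spatial.transform import Rotation as Ro
def pose():
    s=env.get_state(); q=s['orientation']; R=Ro.from_quat(np.r_[q[1:],q[0]]).as_matrix()
    return np.array(s['tcp_pos']),R,np.degrees(np.arctan2(R[1,0],R[0,0])),s
def go(x,y,z,psi=None,half=True):
    """print turn (first) and the shift in the turned tool axes, in mm"""
    p,R,a,s=pose(); t=0 if psi is None else (a-psi+180)%360-180
    if half and abs(t)>90: t-=180*np.sign(t)
    j6=np.degrees(s['joint_pos'][5]); 
    R2=R@Ro.from_rotvec([0,0,np.radians(t)]).as_matrix()
    d=R2.T@(np.array([x,y,z])-p)*1000
    print('turn %.3f rad (%.1f rows) shift mm %s (%.1f rows) tool z tilt %s psi %.1f j6 %.0f tcp %s'%(np.radians(t),abs(t)/10.7,d.round(1),np.linalg.norm(d)/62.5,R[:2,2].round(3),a,j6,p.round(4)))
E
python3 -c "
from h import *
go(.42,.02,.22)"
```

```text
turn 0.000 rad (0.0 rows) shift mm [-408.9  386.4   30.1] (9.0 rows) tool z tilt [-0.001 -0.001] psi 69.5 j6 82 tcp [0.2012 0.5383 0.2497]
```

Call:
carry_out([
  [1,-0.034,0.032,0.003,0,0,0],
  [1,-0.034,0.032,0.003,0,0,0],
  [1,-0.034,0.032,0.003,0,0,0],
  [1,-0.034,0.032,0.003,0,0,0],
  [1,-0.034,0.032,0.003,0,0,0],
  [1,-0.034,0.032,0.003,0,0,0],
  [1,-0.034,0.032,0.003,0,0,0],
  [1,-0.034,0.032,0.003,0,0,0],
  [1,-0.034,0.032,0.003,0,0,0],
  [1,-0.034,0.032,0.003,0,0,0],
  [1,-0.034,0.032,0,0,0,0],
  [1,-0.034,0.032,0,0,0,0],
  [1,0,0,0,0,0,0],
  [1,0,0,0,0,0,0],
], grip_force=40)

```text
clock: 1.95
tcp_pos: [0.4177, 0.0222, 0.2201]
orientation: [-0.001, 0.822, 0.57, -0.0]
wrist_force: [0.3, -0.2, -0.1]
finger_gap: 0.0855
```

```bash
cat >> h.py <<'E'
def blocks(c,z=.018,amin=60):
    hsv=cv2.cvtColor(c['color'],cv2.COLOR_RGB2HSV); w=(hsv[...,2]>175)&(hsv[...,1]<50)
    r=rects(c,w,z,amin); [print(k) for k in r]; return r
E
python3 -c "
from h import *
c=cam('wrist','w1'); print((-c['R'].T@c['t']).round(3),c['R'].round(2).tolist()); go(.42,.02,.22); blocks(c)"
```

```text
[0.341 0.05  0.344] [[0.35, 0.94, 0.0], [0.89, -0.33, 0.32], [0.3, -0.11, -0.95]]
turn 0.000 rad (0.0 rows) shift mm [-1.6  3.2  0.1] (0.1 rows) tool z tilt [-0.001  0.001] psi 69.5 j6 13 tcp [0.4176 0.0226 0.2201]
(0.6129, -0.3072, 33, 13, 69.4, (64, 376, 25, 8))
(0.5997, -0.1033, 125, 83, 2.4, (158, 283, 97, 74))
(0.4458, -0.299, 28, 28, 86.3, (0, 268, 26, 24))
(0.4175, 0.0765, 29, 29, 73.1, (283, 137, 29, 28))
```

View pics/w1.png

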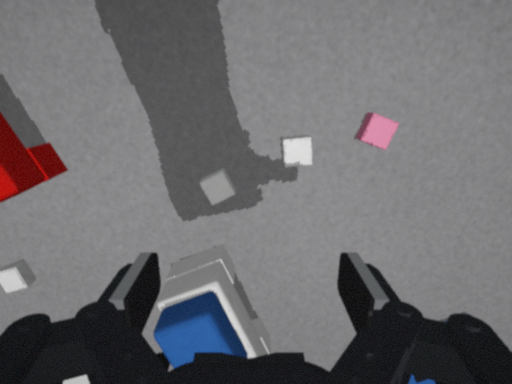

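```bash
python3 -c "
from h import *
go(.4175,.0765,.026,73.1)"
```

```text
turn -0.062 rad (0.3 rows) shift mm [ 51.5 -15.6 194.1] (3.2 rows) tool z tilt [-0.001  0.001] psi 69.5 j6 13 tcp [0.4176 0.0226 0.2201]
```

Call:
carry_out([
  [1,0,0,0,0,0,-0.062],
  [1,0.051,-0.016,0,0,0,0],
  [1,0,0,0.05,0,0,0],
  [1,0,0,0.05,0,0,0],
  [1,0,0,0.05,0,0,0],
  [1,0,0,0.03,0,0,0],
  [1,0,0,0.014,0,0,0],
  [1,0,0,0,0,0,0],
  [-1,0,0,0,0,0,0],
  [-1,0,0,0,0,0,0],
  [-1,0,0,0,0,0,0],
  [-1,0,0,0,0,0,0],
  [-1,0,0,0,0,0,0],
  [-1,0,0,-0.03,0,0,0],
  [-1,0,0,-0.05,0,0,0],
  [-1,0,0,-0.05,0,0,0],
  [-1,0,0,-0.05,0,0,0],
  [-1,0,0,0,0,0,0],
], grip_force=40)

```text
clock: 4.25
tcp_pos: [0.4205, 0.0753, 0.2104]
orientation: [0.003, 0.804, 0.595, 0.003]
wrist_force: [-0.3, 0.5, -1.0]
finger_gap: 0.0289
```

```bash
python3 -c "
from h import *
go(.6095,-.3455,.2,81.4,half=False)"
```

```text
turn -0.146 rad (0.8 rows) shift mm [-387.8  249.8   12.1] (7.4 rows) tool z tilt [ 0.009 -0.   ] psi 73.0 j6 16 tcp [0.4205 0.0753 0.2104]
```

Call:
carry_out([
  [-1,0,0,0,0,0,-0.146],
  [-1,-0.048,0.031,0,0,0,0],
  [-1,-0.048,0.031,0,0,0,0],
  [-1,-0.048,0.031,0,0,0,0],
  [-1,-0.048,0.031,0,0,0,0],
  [-1,-0.048,0.031,0,0,0,0],
  [-1,-0.048,0.031,0,0,0,0],
  [-1,-0.048,0.031,0,0,0,0],
  [-1,-0.052,0.033,0.012,0,0,0],
  [-1,0,0,0,0,0,0],
  [-1,0,0,0,0,0,0],
])

```text
clock: 5.62
tcp_pos: [0.606, -0.3449, 0.1922]
orientation: [-0.002, 0.758, 0.652, -0.0]
wrist_force: [0.6, 0.1, -0.6]
finger_gap: 0.0289
```

```bash
python3 -c "
from h import *
c=cam('wrist','w2'); go(.6095,-.3455,.06,81.4); blocks(c,.01,300)"
```

```text
turn 0.001 rad (0.0 rows) shift mm [ -0.9   3.6 133.5] (2.1 rows) tool z tilt [-0.001  0.002] psi 81.4 j6 -28 tcp [ 0.6063 -0.3443  0.1935]
(0.8443, -0.5054, 24, 68, 44.9, (131, 350, 29, 34))
(0.8031, -0.4117, 29, 52, 81.7, (207, 319, 25, 35))
(0.7609, -0.6569, 34, 97, 67.3, (0, 298, 29, 64))
(0.6173, -0.2784, 136, 64, 81.3, (248, 144, 138, 62))
```

View pics/w2.png

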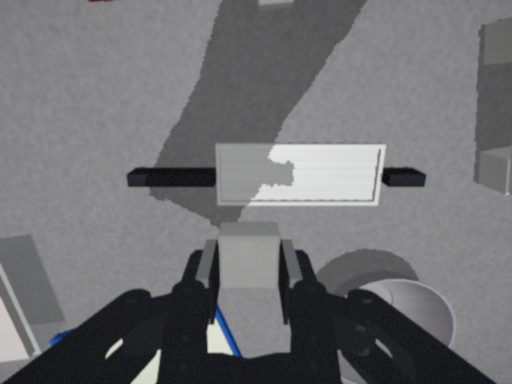

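Call:
carry_out([
  [-1,0.008,0.001,0.04,0,0,0],
  [-1,0,0,0.05,0,0,0],
  [-1,0,0,0.04,0,0,0],
  [-1,0,0,0.02,0,0,0],
  [-1,0,0,0.012,0,0,0],
  [-1,0,0,0,0,0,0],
  [-0.1,0,0,0,0,0,0],
  [-0.1,0,0,0,0,0,0],
  [-0.1,0,0,0,0,0,0],
  [-0.1,0,0,-0.02,0,0,0],
  [-0.1,0,0,-0.05,0,0,0],
  [-0.1,0,0,-0.05,0,0,0],
  [-0.1,0,0,-0.05,0,0,0],
  [1,0,0,0,0,0,0],
  [1,0,0,0,0,0,0],
])

```text
clock: 7.55
tcp_pos: [0.609, -0.3376, 0.2021]
orientation: [-0.0, 0.758, 0.652, 0.0]
wrist_force: [0.7, -0.0, -0.4]
finger_gap: 0.0735
```

```bash
python3 -c "
from h import *
c=cam('wrist','w3'); b=blocks(c,.022,300);go(.4458,-.299,.2,86.3); go(.4458,-.299,.2,-3.7,half=False);t=cam('top','t3')
cv2.imwrite('pics/w3b.png',np.vstack([c['color'][100:250,100:420],t['color'][120:270,200:520][:, :312].copy() if 0 else cv2.resize(t['color'][140:240,200:413],(320,150))])[:,:,::-1])"
```

```text
(0.8406, -0.5693, 40, 32, 81.4, (83, 364, 32, 20))
(0.7908, -0.4387, 99, 71, 10.5, (159, 290, 72, 76))
(0.7479, -0.648, 24, 92, 67.2, (0, 289, 21, 62))
(0.6149, -0.2758, 122, 62, 81.4, (250, 140, 125, 61))
turn -0.085 rad (0.5 rows) shift mm [  27.7 -164.9    1.3] (2.7 rows) tool z tilt [-0.002  0.001] psi 81.4 j6 -27 tcp [ 0.6086 -0.3372  0.201 ]
turn 1.485 rad (8.0 rows) shift mm [-164.9  -27.7    1.3] (2.7 rows) tool z tilt [-0.002  0.001] psi 81.4 j6 -27 tcp [ 0.6086 -0.3372  0.201 ]
```

View pics/w3b.png

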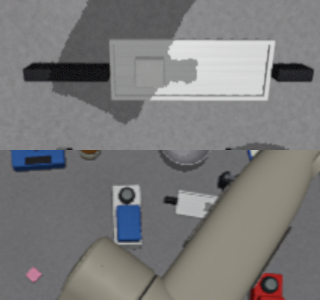

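Call:
carry_out([
  [1,0.028,-0.005,0,0,0,-0.085],
  [1,0,-0.05,0,0,0,0],
  [1,0,-0.055,0,0,0,0],
  [1,0,-0.055,0,0,0,0],
  [1,0,0,0.04,0,0,0],
  [1,0,0,0,0,0,0],
  [1,0,0,0,0,0,0],
])

```text
clock: 8.52
tcp_pos: [0.449, -0.2987, 0.1623]
orientation: [-0.001, 0.73, 0.684, 0.0]
wrist_force: [0.1, -0.6, -0.2]
finger_gap: 0.0854
```

```bash
python3 -c "
from h import *
c=cam('wrist','w4'); b=blocks(c,.018,300)
b=[k for k in b if abs(k[2]-30)<5 and abs(k[3]-30)<5 and k[0]<.5]
for k in b: go(k[0],k[1],.026,k[4])"
```

```text
(0.6084, -0.2947, 164, 63, 81.3, (185, 298, 159, 58))
```

View pics/w4.png

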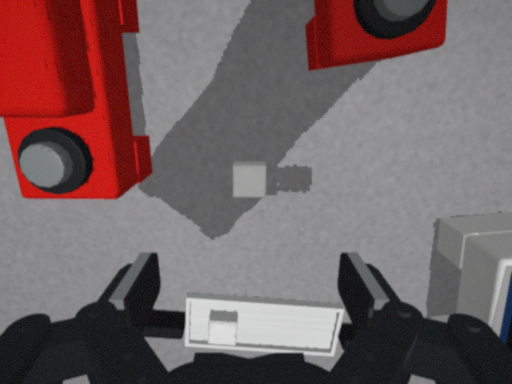

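```bash
cat >> h.py <<'E'
def near(c,x,y,z=.018,r=32):
    """block near x,y: brighter than its surroundings, saturation low (Otsu in a small window)"""
    u,v=proj(c,[x,y,z]).astype(int); g=cv2.cvtColor(c['color'],cv2.COLOR_RGB2GRAY)
    m=np.zeros_like(g); s=(slice(max(v-r,0),v+r),slice(max(u-r,0),u+r))
    m[s]=cv2.threshold(np.ascontiguousarray(g[s]),0,255,cv2.THRESH_OTSU)[1]
    b=rects(c,m,z,100); [print(k) for k in b]; return b
E
python3 -c "
from h import *
c=cam('wrist'); b=near(c,.4458,-.299)
b=[k for k in b if abs(k[2]-30)<7 and abs(k[3]-30)<7]
for k in b: go(k[0],k[1],.026,k[4])"
```

```text
(0.4528, -0.2929, 42, 47, 88.1, (233, 162, 47, 50))
```

```bash
sed -i 's/m\[s\]=.*/m[s]=(cv2.GaussianBlur(g,(5,5),0)[s]>thr)/; s/def near(c,x,y,z=.018,r=32)/def near(c,x,y,z=.018,r=32,thr=150)/' h.py
python3 -c "
from h import *
c=cam('wrist'); g=cv2.cvtColor(c['color'],cv2.COLOR_RGB2GRAY); print(g[179,225:285:4],g[205:240:4,260])
b=near(c,.4458,-.299)
b=[k for k in b if abs(k[2]-30)<7 and abs(k[3]-30)<7]
for k in b: go(k[0],k[1],.026,k[4])"
```

```text
[ 95  98 120 161 159 160 162 161 160 161 145 100  97  93 100] [147 140 140 143 146 146 145 147 144]
(0.4453, -0.2986, 26, 27, 87.2, (235, 165, 30, 30))
turn -0.015 rad (0.1 rows) shift mm [  0.6  -4.7 137.2] (2.2 rows) tool z tilt [ 0.001 -0.001] psi 86.3 j6 -38 tcp [ 0.4498 -0.2993  0.1632]
```

Call:
carry_out([
  [1,0,-0.005,0.03,0,0,-0.015],
  [1,0,0,0.05,0,0,0],
  [1,0,0,0.035,0,0,0],
  [1,0,0,0.022,0,0,0],
  [1,0,0,0,0,0,0],
  [-1,0,0,0,0,0,0],
  [-1,0,0,0,0,0,0],
  [-1,0,0,0,0,0,0],
  [-1,0,0,0,0,0,0],
  [-1,0,0,0,0,0,0],
  [-1,0,0,-0.03,0,0,0],
  [-1,0,0,-0.05,0,0,0],
  [-1,0,0,-0.05,0,0,0],
  [-1,0,0,-0.04,0,0,0],
  [-1,0,0,0,0,0,0],
])

```text
clock: 10.55
tcp_pos: [0.4453, -0.2999, 0.1991]
orientation: [0.004, 0.724, 0.689, 0.0]
wrist_force: [-0.3, -0.3, 0.3]
finger_gap: 0.0291
```

```bash
python3 -c "
from h import *
go(.6215,-.2517,.2,81.4)"
```

```text
turn 0.100 rad (0.5 rows) shift mm [ 74.  167.   -0.2] (2.9 rows) tool z tilt [ 0.005 -0.005] psi 87.1 j6 -40 tcp [ 0.4453 -0.2999  0.1991]
```

Call:
carry_out([
  [-1,0,0,0,0,0,0.1],
  [-1,0.018,0.042,0,0,0,0],
  [-1,0.018,0.042,0,0,0,0],
  [-1,0.018,0.042,0,0,0,0],
  [-1,0.02,0.041,0,0,0,0],
  [-1,0,0,0,0,0,0],
  [-1,0,0,0,0,0,0],
])

```text
clock: 11.42
tcp_pos: [0.6189, -0.2498, 0.1936]
orientation: [-0.001, 0.758, 0.652, -0.001]
wrist_force: [0.5, 0.4, -0.5]
finger_gap: 0.0289
```

```bash
python3 -c "
from h import *
go(.6215,-.2517,.032,81.4)"
```

```text
turn 0.001 rad (0.0 rows) shift mm [ -1.7   3.3 161.6] (2.6 rows) tool z tilt [-0.003  0.001] psi 81.4 j6 -20 tcp [ 0.6189 -0.2498  0.1936]
```

Call:
carry_out([
  [-1,-0.002,0.003,0.04,0,0,0],
  [-1,0,0,0.05,0,0,0],
  [-1,0,0,0.04,0,0,0],
  [-1,0,0,0.02,0,0,0],
  [-1,0,0,0.012,0,0,0],
  [-1,0,0,0,0,0,0],
  [-0.1,0,0,0,0,0,0],
  [-0.1,0,0,0,0,0,0],
  [-0.1,0,0,0,0,0,0],
  [-0.1,0,0,-0.02,0,0,0],
  [-0.1,0,0,-0.05,0,0,0],
  [-0.1,0,0,-0.05,0,0,0],
  [-0.1,0,0,-0.05,0,0,0],
  [1,0,0,0,0,0,0],
])

```text
clock: 13.18
tcp_pos: [0.6251, -0.2539, 0.2095]
orientation: [0.005, 0.758, 0.652, 0.002]
wrist_force: [0.1, -0.6, 0.4]
finger_gap: 0.0551
```

```bash
python3 -c "
from h import *
go(.424,-.021,.18)"
```

```text
turn 0.000 rad (0.0 rows) shift mm [ 200.4 -233.8   26.5] (4.9 rows) tool z tilt [ 0.009 -0.005] psi 81.4 j6 -20 tcp [ 0.6251 -0.2539  0.2095]
```

Call:
carry_out([
  [1,0.03,-0.047,0,0,0,0],
  [1,0.042,-0.047,0,0,0,0],
  [1,0.042,-0.047,0,0,0,0],
  [1,0.042,-0.047,0,0,0,0],
  [1,0.044,-0.046,0.026,0,0,0],
  [1,0,0,0,0,0,0],
  [1,0,0,0,0,0,0],
])

```text
clock: 14.05
tcp_pos: [0.4258, -0.0257, 0.1797]
orientation: [0.0, 0.758, 0.653, 0.0]
wrist_force: [0.2, 0.1, 0.3]
finger_gap: 0.0854
```

```bash
python3 -c "
from h import *
c=cam('wrist','w5'); b=near(c,.424,-.021,r=45)
b=[k for k in b if abs(k[2]-30)<7 and abs(k[3]-30)<7]
for k in b: go(k[0],k[1],.026,k[4]); go(k[0],k[1],.026,k[4]-90,half=False)"
```

```text
(0.4239, -0.0178, 28, 26, 6.6, (241, 159, 30, 33))
turn 1.306 rad (7.0 rows) shift mm [ -2.2  -8.8 154.1] (2.5 rows) tool z tilt [ 0.002 -0.001] psi 81.4 j6 -6 tcp [ 0.4268 -0.0263  0.1801]
turn 2.877 rad (15.4 rows) shift mm [ -8.8   2.2 154.1] (2.5 rows) tool z tilt [ 0.002 -0.001] psi 81.4 j6 -6 tcp [ 0.4268 -0.0263  0.1801]
```

View pics/w5.png

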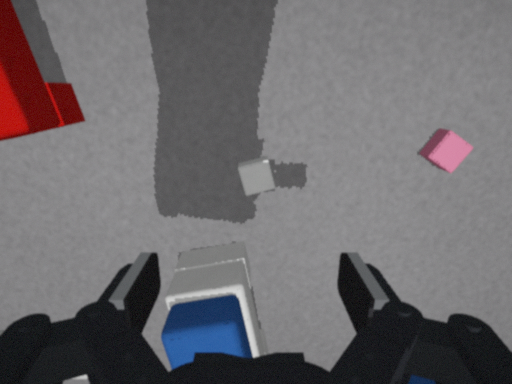

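Call:
carry_out([
  [0.3,0,0,0,0,0,0.163],
  [0.3,0,0,0,0,0,0.163],
  [0.3,0,0,0,0,0,0.163],
  [0.3,0,0,0,0,0,0.163],
  [0.3,0,0,0,0,0,0.163],
  [0.3,0,0,0,0,0,0.163],
  [0.3,0,0,0,0,0,0.163],
  [0.3,0,0,0,0,0,0.163],
  [0.3,-0.002,-0.009,0.05,0,0,0],
  [0.3,0,0,0,0,0,0],
])

```text
clock: 15.35
tcp_pos: [0.421, -0.0172, 0.1275]
orientation: [-0.001, 0.998, 0.058, -0.003]
wrist_force: [-0.3, 0.5, 0.9]
finger_gap: 0.0554
```

```bash
python3 -c "
from h import *
c=cam('wrist','w6'); b=near(c,.424,-.018,r=45)
for k in b[:2]: go(k[0],k[1],.026,k[4])"
```

```text
(0.4254, -0.0184, 26, 26, 6.7, (239, 183, 34, 32))
turn -0.001 rad (0.0 rows) shift mm [  3.    1.2 103.3] (1.7 rows) tool z tilt [-0.002  0.001] psi 6.7 j6 70 tcp [ 0.4225 -0.0176  0.1293]
```

Call:
carry_out([
  [0.3,0.003,0.001,0.05,0,0,0],
  [0.3,0,0,0.035,0,0,0],
  [0.3,0,0,0.018,0,0,0],
  [0.3,0,0,0,0,0,0],
  [-1,0,0,0,0,0,0],
  [-1,0,0,0,0,0,0],
  [-1,0,0,0,0,0,0],
  [-1,0,0,0,0,0,0],
  [-1,0,0,0,0,0,0],
  [-1,0,0,-0.03,0,0,0],
  [-1,0,0,-0.05,0,0,0],
  [-1,0,0,-0.05,0,0,0],
  [-1,0,0,-0.05,0,0,0],
  [-1,0,0,0,0,0,0],
  [-1,0,0,0,0,0,0],
])

```text
clock: 17.27
tcp_pos: [0.4256, -0.0176, 0.2069]
orientation: [0.0, 0.998, 0.058, 0.0]
wrist_force: [-0.6, -0.1, -1.0]
finger_gap: 0.0286
```

```bash
python3 -c "
from h import *
go(.615,-.2942,.205,-8.6)"
```

```text
turn 0.267 rad (1.4 rows) shift mm [228.6 245.1   2.1] (5.4 rows) tool z tilt [ 0.001 -0.   ] psi 6.7 j6 70 tcp [ 0.4256 -0.0176  0.2069]
```

Call:
carry_out([
  [-1,0,0,0,0,0,0.134],
  [-1,0,0,0,0,0,0.133],
  [-1,0.038,0.041,0,0,0,0],
  [-1,0.038,0.041,0,0,0,0],
  [-1,0.038,0.041,0,0,0,0],
  [-1,0.038,0.041,0,0,0,0],
  [-1,0.038,0.041,0,0,0,0],
  [-1,0.039,0.04,0,0,0,0],
  [-1,0,0,0,0,0,0],
  [-1,0,0,0,0,0,0],
])

```text
clock: 18.52
tcp_pos: [0.6143, -0.2935, 0.2041]
orientation: [-0.001, 0.997, -0.075, -0.002]
wrist_force: [0.4, 0.9, -0.3]
finger_gap: 0.0289
```

```bash
python3 -c "
from h import *
c=cam('wrist','w7');go(.615,-.2942,.033,-8.6)"
```

```text
turn 0.000 rad (0.0 rows) shift mm [  1.3   1.3 172.2] (2.8 rows) tool z tilt [-0.003  0.002] psi -8.6 j6 66 tcp [ 0.6144 -0.293   0.2052]
```

View pics/w7.png

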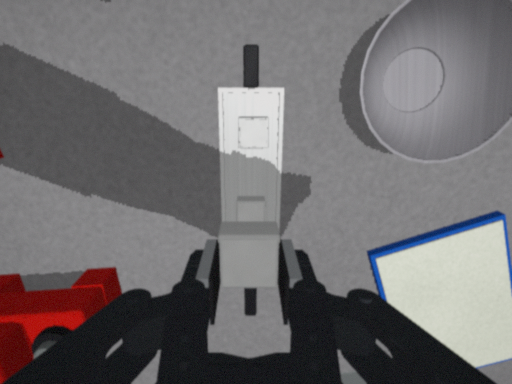

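Call:
carry_out([
  [-1,0.001,0.001,0.05,0,0,0],
  [-1,0,0,0.05,0,0,0],
  [-1,0,0,0.04,0,0,0],
  [-1,0,0,0.02,0,0,0],
  [-1,0,0,0.012,0,0,0],
  [-1,0,0,0,0,0,0],
  [0.1,0,0,0,0,0,0],
  [0.1,0,0,0,0,0,0],
  [0.1,0,0,0,0,0,0],
  [0.1,0,0,-0.02,0,0,0],
  [0.1,0,0,-0.05,0,0,0],
  [0.1,0,0,-0.05,0,0,0],
  [0.1,0,0,-0.05,0,0,0],
  [1,0,0,0,0,0,0],
  [1,0,0,0,0,0,0],
])

```text
clock: 20.45
tcp_pos: [0.6162, -0.2953, 0.2046]
orientation: [-0.0, 0.997, -0.075, 0.0]
wrist_force: [0.3, 1.4, -0.8]
finger_gap: 0.0806
```

```bash
python3 -c "
from h import *
c=cam('wrist','w8'); hsv=cv2.cvtColor(c['color'],cv2.COLOR_RGB2HSV); 
b=hsv[...,2]<55; b[260:]=0
print('bars');[print(k) for k in rects(c,b,.028,60)]
t=cam('top')
cv2.imwrite('pics/w8b.png',np.hstack([c['color'][40:340,120:420],cv2.resize(t['color'][140:240,80:413],(500,150))[:, :].repeat(2,0)])[:,:,::-1])
go(.615-.14*.15,-.2942-.14*.989,.10,-8.6)"
```

```text
bars
(0.6017, -0.3803, 20, 12, 81.4, (242, 243, 12, 17))
(0.6301, -0.194, 34, 12, 81.4, (241, 43, 14, 42))
turn -0.000 rad (0.0 rows) shift mm [ -0.4 139.6 102.7] (2.8 rows) tool z tilt [-0.002  0.002] psi -8.6 j6 66 tcp [ 0.6155 -0.2949  0.2029]
```

View pics/w8b.png

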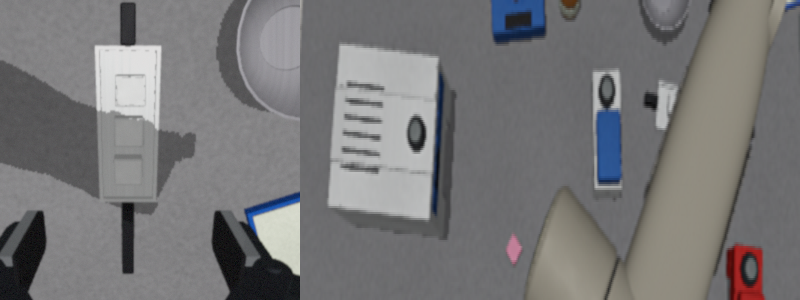

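```bash
python3 -c "
from h import *
go(.5923,-.4433,.024,-8.6)"
```

```text
turn -0.000 rad (0.0 rows) shift mm [ -0.3 150.5 178.7] (3.7 rows) tool z tilt [-0.002  0.002] psi -8.6 j6 66 tcp [ 0.6155 -0.2949  0.2029]
```

Call:
carry_out([
  [1,0,0.05,0,0,0,0],
  [1,0,0.05,0,0,0,0],
  [1,0,0.0505,0,0,0,0],
  [1,0,0,0.05,0,0,0],
  [1,0,0,0.05,0,0,0],
  [1,0,0,0.04,0,0,0],
  [1,0,0,0.026,0,0,0],
  [1,0,0,0.012,0,0,0],
  [1,0,0,0,0,0,0],
  [1,0,0,0,0,0,0],
])

```text
clock: 21.8
tcp_pos: [0.5945, -0.4447, 0.028]
orientation: [0.001, 0.997, -0.075, 0.001]
wrist_force: [0.2, -0.3, 1.1]
finger_gap: 0.0858
```

```bash
python3 -c "
from h import *
go(.5923,-.4433,.024,-8.6);c=cam('wrist','w9')"
```

```text
turn 0.000 rad (0.0 rows) shift mm [-2.4 -1.   4. ] (0.1 rows) tool z tilt [ 0.002 -0.001] psi -8.6 j6 56 tcp [ 0.5945 -0.4447  0.028 ]
```

View pics/w9.png

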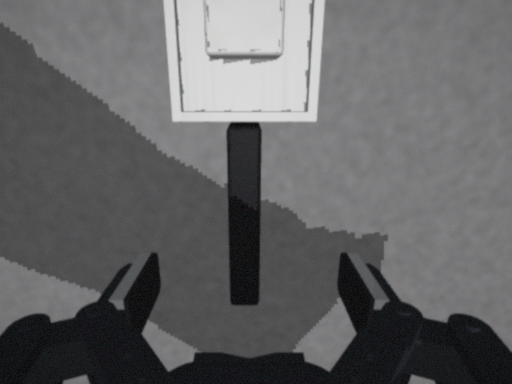

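Call:
carry_out([
  [1,-0.002,-0.001,0.004,0,0,0],
  [1,0,0,0,0,0,0],
  [-1,0,0,0,0,0,0],
  [-1,0,0,0,0,0,0],
  [-1,0,0,0,0,0,0],
  [-1,0,0,0,0,0,0],
  [-1,0,0,0,0,0,0],
  [-1,0,0,0,0,0,0],
  [-1,0,0,0,0,0,0],
], grip_force=50)

```text
clock: 22.98
tcp_pos: [0.5922, -0.4429, 0.0228]
orientation: [0.0, 0.997, -0.075, 0.0]
wrist_force: [1.0, -0.3, 0.7]
finger_gap: 0.0132
```

Run:
```python
from h import *
# reader from top: blue housing top face z=.12 ; button z~.088
c=cam('top'); im=c['color']; hsv=cv2.cvtColor(im,cv2.COLOR_RGB2HSV)
bl=(hsv[...,0]>100)&(hsv[...,0]<130)&(hsv[...,1]>150); bl[:, :270]=0; bl[:,310:]=0;bl[:150]=0
print(rects(c,bl,.12,50))
w=cv2.cvtColor(im,cv2.COLOR_RGB2GRAY)>150; w[:,:265]=0; w[:,300:]=0; w[:150]=0;w[215:]=0
m=(w|bl).astype(np.uint8); m=cv2.morphologyEx(m,cv2.MORPH_CLOSE,np.ones((15,15)))
print(rects(c,m,.08,50)); go(.573,-.4,.024,0)
w=cam('wrist'); print(proj(w,pose()[0]))
```

```text
[(0.5481, -0.0765, 86, 55, 0.9, (278, 177, 16, 24))]
[(0.5793, -0.0818, 149, 88, 4.8, (275, 163, 25, 40))]
turn -0.150 rad (0.8 rows) shift mm [-19.2 -42.9  -1.2] (0.8 rows) tool z tilt [ 0. -0.] psi -8.6 j6 56 tcp [ 0.5922 -0.4429  0.0228]
[249.88090803 273.9541108 ]
```

Call:
carry_out([
  [-1,0,0,0,0,0,-0.03],
  [-1,0,0,0,0,0,-0.03],
  [-1,0,0,0,0,0,-0.03],
  [-1,0,0,0,0,0,-0.03],
  [-1,0,0,0,0,0,-0.03],
  [-1,-0.005,-0.012,0,0,0,0],
  [-1,-0.005,-0.012,0,0,0,0],
  [-1,-0.005,-0.012,0,0,0,0],
  [-1,-0.004,-0.012,0,0,0,0],
  [-1,0,-0.01,0,0,0,0],
  [-1,0,0,0,0,0,0],
  [-1,0,0,0,0,0,0],
])

```text
clock: 24.58
tcp_pos: [0.5727, -0.3833, 0.0228]
orientation: [-0.001, 1.0, 0.001, -0.0]
wrist_force: [-2.3, 4.6, 6.8]
finger_gap: 0.0129
```

Run:
```python
from h import *
c=cam('wrist','w10'); go(.573,-.385,.023,0)
t=cam('top','t10')
cv2.imwrite('pics/t10b.png',np.hstack([cv2.resize(t['color'][145:235,250:370],(480,360),interpolation=cv2.INTER_CUBIC),cv2.resize(c['color'],(320,240)).repeat(1,0) if 0 else cv2.copyMakeBorder(cv2.resize(c['color'],(320,240)),0,120,0,0,0)])[:,:,::-1])
```

```text
turn 0.001 rad (0.0 rows) shift mm [ 0.3  1.8 -0.2] (0.0 rows) tool z tilt [-0.001  0.003] psi 0.1 j6 49 tcp [ 0.5727 -0.3832  0.0228]
```

View pics/t10b.png

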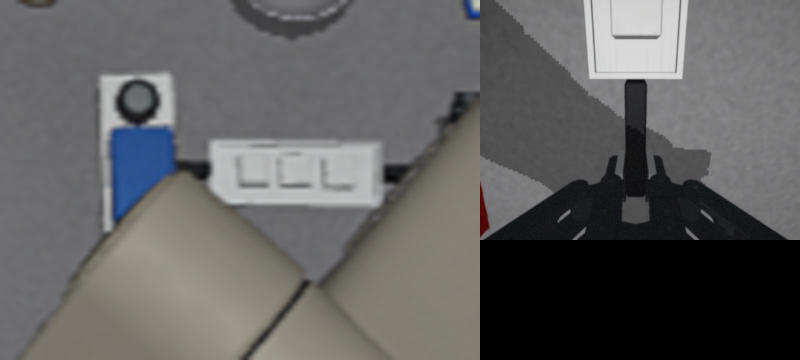

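Run:
```python
from h import *
c=cam('wrist'); g=cv2.cvtColor(c['color'],cv2.COLOR_RGB2GRAY)
col=g[:,200].astype(int); e=np.argmin(np.diff(col[60:200]))+60
rows=[110]; 
for r in (40,110):
    d=np.diff(g[r].astype(int)); print(r,np.argmax(d[100:250])+100,np.argmin(d[250:400])+250)
    print(ray(c,np.argmax(d[100:250])+100.5,r,.010),ray(c,np.argmin(d[250:400])+250.5,r,.010))
print(e,ray(c,200,e+.5,.010),ray(c,300,e+.5,.010)); go(.573,-.227,.0232,0)
```

```text
40 181 316
[ 0.54508395 -0.28368894  0.01      ] [ 0.59904407 -0.28364553  0.01      ]
110 185 312
[ 0.54498579 -0.3107777   0.01      ] [ 0.59921184 -0.31072942  0.01      ]
125 [ 0.55086527 -0.31727811  0.01      ] [ 0.59421782 -0.31723862  0.01      ]
turn 0.001 rad (0.0 rows) shift mm [   0.4 -156.2    0. ] (2.5 rows) tool z tilt [-0.001  0.003] psi 0.1 j6 49 tcp [ 0.5726 -0.3832  0.0228]
```

Call:
carry_out([
  [-1,0,-0.011,0,0,0,-0.003],
  [-1,0,-0.012,0,0,0,-0.003],
  [-1,0,-0.012,0,0,0,-0.003],
  [-1,0,-0.012,0,0,0,-0.003],
  [-1,0,-0.012,0,0,0,0],
  [-1,0,-0.012,0,0,0,0],
  [-1,0,0,0,0,0,0],
])

```text
clock: 25.6
tcp_pos: [0.5725, -0.3114, 0.0228]
orientation: [-0.001, 1.0, 0.007, -0.0]
wrist_force: [1.2, 4.0, 5.8]
finger_gap: 0.0131
```

Run:
```python
from h import *
c=cam('wrist','w11'); go(.573,-.224,.0232,.7)
```

```text
turn 0.001 rad (0.0 rows) shift mm [  1.6 -87.4  -0.1] (1.4 rows) tool z tilt [-0.     0.004] psi 0.8 j6 54 tcp [ 0.5724 -0.3114  0.0228]
```

View pics/w11.png

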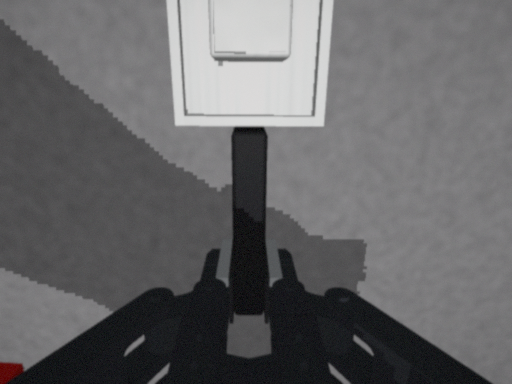

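Call:
carry_out([
  [-1,0.001,-0.012,0,0,0,0],
  [-1,0,-0.012,0,0,0,0],
  [-1,0,-0.012,0,0,0,0],
  [-1,0,-0.012,0,0,0,0],
  [-1,0,-0.012,0,0,0,0],
  [-1,0,-0.012,0,0,0,0],
  [-1,0,-0.012,0,0,0,0],
  [-1,0,-0.003,0,0,0,0],
  [-1,0,0,0,0,0,0],
  [-1,0,0,0,0,0,0],
])

```text
clock: 26.9
tcp_pos: [0.5724, -0.2257, 0.0228]
orientation: [-0.001, 1.0, 0.006, 0.0]
wrist_force: [0.3, 0.3, 7.0]
finger_gap: 0.0135
```

Run:
```python
from h import *
c=cam('wrist','w12'); t=cam('top'); s=cam('scene'); go(.573,-.224,.0232,.7)
im=np.zeros((384,800,3),np.uint8); im[:,:400]=cv2.resize(c['color'],(400,384)); im[:,400:]=cv2.resize(s['color'][150:246,170:270],(400,384),interpolation=cv2.INTER_CUBIC)
cv2.imwrite('pics/w12b.png',im[:,:,::-1])
```

```text
turn 0.000 rad (0.0 rows) shift mm [ 0.6 -1.7 -0.4] (0.0 rows) tool z tilt [0.    0.003] psi 0.7 j6 60 tcp [ 0.5724 -0.2257  0.0228]
```

View pics/w12b.png

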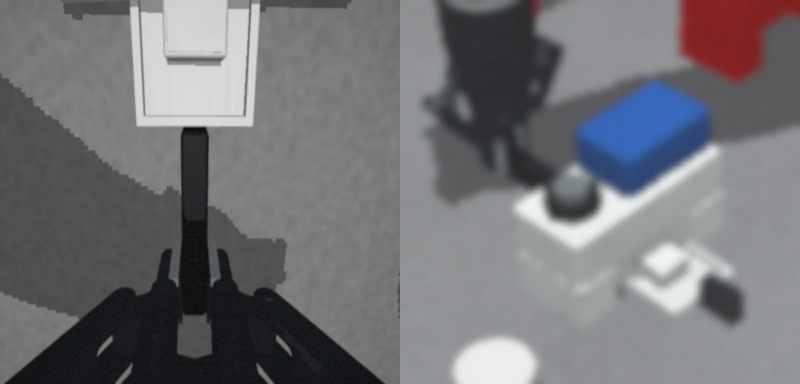

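Call:
carry_out([
  [0.3,0,0,0,0,0,0],
  [0.3,0,0,0,0,0,0],
  [0.3,0,0,0,0,0,0],
  [0.3,0,0,-0.03,0,0,0],
  [0.3,0,0,-0.05,0,0,0],
  [0.3,0,0,-0.06,0,0,0],
  [0.3,0,0,-0.06,0,0,0],
  [0.3,0,0,0,0,0,0],
  [0.3,0,0,0,0,0,0],
])

```text
clock: 28.18
tcp_pos: [0.5723, -0.2267, 0.2223]
orientation: [-0.0, 1.0, 0.006, -0.0]
wrist_force: [1.0, 0.1, 0.0]
finger_gap: 0.0556
```

Run:
```python
from h import *
c=cam('wrist','w13'); go(.62,-.073,.2,.7); print((-c['R'].T@c['t']).round(3))
```

```text
turn -0.000 rad (0.0 rows) shift mm [  50.2 -152.8   21.3] (2.6 rows) tool z tilt [-0.002  0.001] psi 0.7 j6 60 tcp [ 0.5717 -0.2264  0.2212]
[ 0.571 -0.146  0.347]
```

View pics/w13.png

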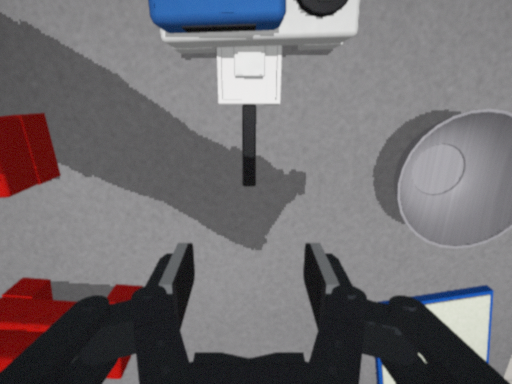

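Run:
```python
from h import *
c=cam('wrist','w14'); im=c['color']
big=cv2.resize(im[0:120,140:380],None,fx=3.3,fy=3.3,interpolation=cv2.INTER_CUBIC); cv2.imwrite('pics/w14b.png',big[:,:,::-1])
g=cv2.cvtColor(im,cv2.COLOR_RGB2GRAY).astype(int)
for u in(180,200,300,320): print(u,g[20:60:1,u].tolist())
for r in (85,95): d=np.diff(g[r]); a,b=np.argmax(d[180:250])+180.5,np.argmin(d[250:310])+250.5; print(ray(c,a,r,.01),ray(c,b,r,.01))
for u in(225,275): e=np.argmin(np.diff(g[80:120,u]))+80.5; print(e,ray(c,u,e,.01))
```

```text
180 [78, 77, 70, 61, 56, 44, 44, 44, 44, 44, 41, 48, 64, 107, 142, 154, 156, 165, 187, 193, 183, 166, 138, 121, 115, 114, 113, 117, 123, 129, 120, 111, 116, 130, 139, 141, 140, 139, 140, 139]
200 [69, 67, 62, 56, 49, 50, 52, 44, 32, 18, 18, 30, 85, 136, 153, 158, 154, 161, 182, 186, 172, 144, 122, 112, 117, 115, 115, 119, 126, 121, 115, 110, 110, 104, 93, 89, 93, 103, 129, 142]
300 [220, 221, 220, 221, 220, 220, 220, 222, 221, 223, 222, 223, 221, 214, 206, 198, 187, 169, 141, 122, 113, 114, 111, 111, 113, 111, 111, 109, 112, 110, 105, 100, 93, 93, 94, 103, 127, 138, 140, 139]
320 [218, 221, 220, 221, 221, 221, 220, 220, 221, 220, 221, 220, 215, 208, 200, 189, 174, 152, 127, 116, 114, 112, 113, 118, 125, 121, 114, 112, 110, 109, 99, 93, 89, 89, 90, 102, 128, 139, 143, 142]
[ 0.53909182 -0.14163112  0.01      ] [ 0.60328445 -0.1408841   0.01      ]
[ 0.53890927 -0.15135819  0.01      ] [ 0.60269291 -0.15061317  0.01      ]
104.5 [ 0.54548314 -0.16069531  0.01      ]
104.5 [ 0.59739726 -0.16008677  0.01      ]
```

View pics/w14b.png

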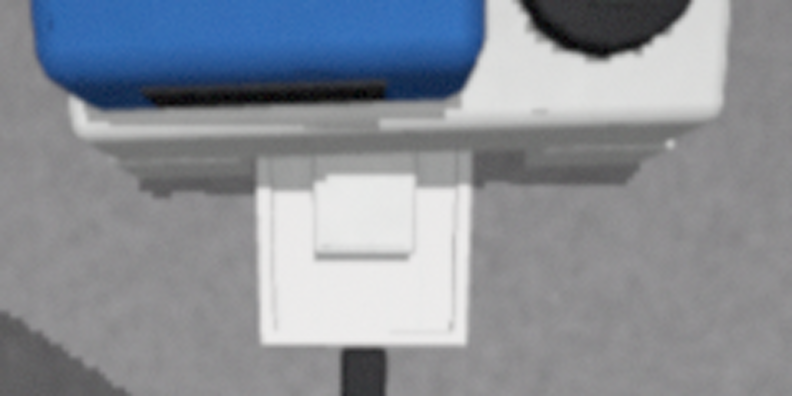

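Run:
```python
from h import *
c=cam('wrist')
for p in((162,41),(200,41),(300,38),(320,37.5),(358.8,36)): print(p,ray(c,*p,.08).round(4))
```

```text
(162, 41) [ 0.5022 -0.1106  0.08  ]
(200, 41) [ 0.5316 -0.1103  0.08  ]
(300, 38) [ 0.6087 -0.1073  0.08  ]
(320, 37.5) [ 0.624  -0.1068  0.08  ]
(358.8, 36) [ 0.6538 -0.1054  0.08  ]
```

Run:
```python
from h import *
go(.621,-.072,.16,90.7,half=False)
```

```text
turn -1.571 rad (8.4 rows) shift mm [153.5  51.6  60.7] (2.8 rows) tool z tilt [-0.003  0.002] psi 0.7 j6 60 tcp [ 0.5714 -0.2263  0.2205]
```

Call:
carry_out([
  [-1,0,0,0,0,0,-0.1745],
  [-1,0,0,0,0,0,-0.1745],
  [-1,0,0,0,0,0,-0.1745],
  [-1,0,0,0,0,0,-0.1745],
  [-1,0,0,0,0,0,-0.1745],
  [-1,0,0,0,0,0,-0.1745],
  [-1,0,0,0,0,0,-0.1745],
  [-1,0,0,0,0,0,-0.1745],
  [-1,0,0,0,0,0,-0.1745],
  [-1,0.05,0.017,0,0,0,0],
  [-1,0.05,0.017,0,0,0,0],
  [-1,0.0535,0.0175,0.03,0,0,0],
  [-1,0,0,0.03,0,0,0],
  [-1,0,0,0,0,0,0],
  [-1,0,0,0,0,0,0],
])

```text
clock: 30.2
tcp_pos: [0.6217, -0.0743, 0.1634]
orientation: [-0.0, 0.703, 0.711, -0.0]
wrist_force: [-0.5, -0.2, 0.2]
finger_gap: -0.0
```

Run:
```python
from h import *
go(.621,-.072,.125,90.7); c=cam('wrist','w15'); t=cam('top'); s=cam('scene')
im=np.zeros((384,784,3),np.uint8); im[:,:384]=cv2.resize(c['color'],(384,288)) if 0 else cv2.resize(c['color'][:,64:448],(384,384)); im[:,384:]=cv2.resize(s['color'][150:246,170:270],(400,384),interpolation=cv2.INTER_CUBIC)
cv2.imwrite('pics/w15b.png',im[:,:,::-1])
```

```text
turn -0.001 rad (0.0 rows) shift mm [ 2.3 -0.6 38.4] (0.6 rows) tool z tilt [-0.001  0.   ] psi 90.6 j6 -15 tcp [ 0.6217 -0.0743  0.1634]
```

Call:
carry_out([
  [-1,0.002,0,0.025,0,0,0],
  [-1,0,0,0.015,0,0,0],
  [-1,0,0,0.004,0,0,0],
  [-1,0,0,0,0,0,0],
  [-1,0,0,0,0,0,0],
])

```text
clock: 30.98
tcp_pos: [0.6221, -0.072, 0.1202]
orientation: [0.0, 0.703, 0.711, 0.0]
wrist_force: [-0.8, -0.1, 1.9]
finger_gap: 0.0004
```

Call:
carry_out([
  [-1,0,0,0.003,0,0,0],
  [-1,0,0,0.003,0,0,0],
  [-1,0,0,0,0,0,0],
])

```text
clock: 31.35
tcp_pos: [0.6224, -0.072, 0.115]
orientation: [0.001, 0.703, 0.711, 0.001]
wrist_force: [-2.9, -0.7, 11.3]
finger_gap: -0.0001
```

Call:
carry_out([
  [-1,0,0,0.002,0,0,0],
  [-1,0,0,0,0,0,0],
  [-1,0,0,0,0,0,0],
])

```text
clock: 31.72
tcp_pos: [0.6224, -0.072, 0.1148]
orientation: [0.002, 0.703, 0.711, 0.001]
wrist_force: [-6.1, -0.1, 20.9]
finger_gap: -0.0002
```

Call:
carry_out([
  [-1,0,0,-0.03,0,0,0],
  [-1,0,0,-0.05,0,0,0],
  [-1,0,0,-0.02,0,0,0],
  [1,0,0,0,0,0,0],
  [1,0,0,0,0,0,0],
])

```text
clock: 32.35
tcp_pos: [0.6212, -0.0716, 0.2097]
orientation: [-0.001, 0.703, 0.711, -0.0]
wrist_force: [0.0, -0.2, 0.1]
finger_gap: 0.0358
```

Run:
```python
from h import *
go(.573,-.2314,.2,180.7,half=False)
```

```text
turn -1.571 rad (8.4 rows) shift mm [  50.2 -159.2    9.7] (2.7 rows) tool z tilt [-0.002  0.001] psi 90.7 j6 -15 tcp [ 0.6212 -0.0716  0.2097]
```

Call:
carry_out([
  [1,0,0,0,0,0,-0.1745],
  [1,0,0,0,0,0,-0.1745],
  [1,0,0,0,0,0,-0.1745],
  [1,0,0,0,0,0,-0.1745],
  [1,0,0,0,0,0,-0.1745],
  [1,0,0,0,0,0,-0.1745],
  [1,0,0,0,0,0,-0.1745],
  [1,0,0,0,0,0,-0.1745],
  [1,0,0,0,0,0,-0.1745],
  [1,0.017,-0.053,0,0,0,0],
  [1,0.017,-0.053,0,0,0,0],
  [1,0.016,-0.053,0.01,0,0,0],
  [1,0,0,0.05,0,0,0],
  [1,0,0,0.05,0,0,0],
  [1,0,0,0.04,0,0,0],
  [1,0,0,0,0,0,0],
  [1,0,0,0,0,0,0],
])

```text
clock: 34.48
tcp_pos: [0.5738, -0.2314, 0.0617]
orientation: [0.0, -0.006, 1.0, 0.0]
wrist_force: [0.4, -0.8, 0.5]
finger_gap: 0.0852
```

Run:
```python
from h import *
go(.573,-.2314,.024,180.7)
t=cam('top'); hsv=cv2.cvtColor(t['color'],cv2.COLOR_RGB2HSV); b=hsv[...,2]<55; b[:150]=0;b[215:]=0;b[:,250:270]=b[:,250:270]; b[:,:235]=0;b[:,380:]=0
[print(k) for k in rects(t,b,.028,8)]
```

```text
turn -0.001 rad (0.0 rows) shift mm [ 0.8  0.  37.7] (0.6 rows) tool z tilt [0. 0.] psi -179.3 j6 -120 tcp [ 0.5738 -0.2314  0.0617]
(0.5686, 0.0258, 12, 27, 0.9, (254, 186, 8, 4))
(0.6371, -0.0759, 36, 33, 71.9, (279, 166, 10, 10))
```

Call:
carry_out([
  [1,0.001,0,0.025,0,0,0],
  [1,0,0,0.013,0,0,0],
  [1,0,0,0,0,0,0],
  [-1,0,0,0,0,0,0],
  [-1,0,0,0,0,0,0],
  [-1,0,0,0,0,0,0],
  [-1,0,0,0,0,0,0],
  [-1,0,0,0,0,0,0],
  [-1,0,0,0,0,0,0],
  [-1,0,0,0,0,0,0],
], grip_force=50)

```text
clock: 35.78
tcp_pos: [0.5728, -0.2315, 0.0237]
orientation: [0.0, -0.006, 1.0, -0.0]
wrist_force: [-0.6, 0.0, 4.7]
finger_gap: 0.0129
```

Call:
carry_out([
  [-1,0,0.008,0,0,0,0],
  [-1,0,0.012,0,0,0,0],
  [-1,0,0.012,0,0,0,0],
  [-1,0,0.012,0,0,0,0],
  [-1,0,0.012,0,0,0,0],
  [-1,0,0.01,0,0,0,0],
  [-1,0,0,0,0,0,0],
  [-1,0,0,0,0,0,0],
  [-1,0,0,0,0,0,0],
])

```text
clock: 36.9
tcp_pos: [0.5721, -0.1634, 0.0237]
orientation: [0.0, -0.006, 1.0, 0.001]
wrist_force: [-0.8, 0.7, 7.6]
finger_gap: 0.0131
```

```bash
cat >> h.py <<'E'
def bars(lo,hi,v0=150,v1=215):
    t=cam('top'); hsv=cv2.cvtColor(t['color'],cv2.COLOR_RGB2HSV); b=hsv[...,2]<55; b[:v0]=0;b[v1:]=0; b[:,:lo]=0;b[:,hi:]=0
    [print('bar',k) for k in rects(t,b,.028,8)]
    w=(cv2.cvtColor(t['color'],cv2.COLOR_RGB2GRAY)>175); w[:v0]=0;w[v1:]=0;w[:,:lo]=0;w[:,hi:]=0
    [print('pan',k) for k in rects(t,w,.010,20)]
E
python3 - <<'E'
from h import *
bars(200,275); go(.572,-.166,.024)
E
```

```text
bar (0.5675, 0.0922, 12, 27, 0.9, (237, 186, 8, 4))
pan (0.5725, 0.0159, 60, 111, 0.9, (246, 180, 29, 16))
turn 0.000 rad (0.0 rows) shift mm [ 0.1 -2.6 -0.3] (0.0 rows) tool z tilt [0.001 0.002] psi -179.3 j6 -114 tcp [ 0.5721 -0.1634  0.0237]
```

Call:
carry_out([
  [0.5,0,0,0,0,0,0],
  [0.5,0,0,0,0,0,0],
  [0.5,0,0,0,0,0,0],
  [0.5,0,0,-0.03,0,0,0],
  [0.5,0,0,-0.05,0,0,0],
  [0.5,0,0,-0.055,0,0,0],
  [0.5,0,0,-0.055,0,0,0],
  [1,0,0,0,0,0,0],
  [1,0,0.05,0,0,0,0],
  [1,0,0.05,0,0,0,0],
  [1,0,0.05,0,0,0,0],
  [1,0,0.05,0,0,0,0],
  [1,0,0.057,0,0,0,0],
  [1,0,0,0,0,0,0],
  [1,0,0,0,0,0,0],
])

```text
clock: 38.83
tcp_pos: [0.5684, 0.0916, 0.2123]
orientation: [-0.001, -0.006, 1.0, -0.0]
wrist_force: [-0.2, 0.3, 0.5]
finger_gap: 0.0854
```

Run:
```python
from h import *
go(.569,.094,.06,180.7)
c=cam('wrist'); g=cv2.cvtColor(c['color'],cv2.COLOR_RGB2GRAY)
b=g<50; b[250:]=0; [print('bar',k) for k in rects(c,b,.028,60)]
print('pan');[print(k) for k in rects(c,g>195,.01,200)]
```

```text
turn -0.000 rad (0.0 rows) shift mm [ -0.9   2.4 152.3] (2.4 rows) tool z tilt [-0.002 -0.   ] psi -179.3 j6 -90 tcp [0.5684 0.0916 0.2123]
bar (0.7383, 0.1569, 22, 49, 5.2, (76, 209, 30, 41))
bar (0.7829, 0.0937, 80, 6, 5.4, (0, 168, 77, 11))
bar (0.7155, 0.133, 23, 97, 5.9, (87, 165, 42, 85))
bar (0.5682, 0.0918, 12, 36, 0.7, (242, 156, 13, 35))
bar (0.543, -0.0609, 106, 5, 0.7, (218, 0, 123, 8))
pan
(0.8134, 0.0349, 54, 15, 76.6, (0, 83, 16, 54))
(0.5671, -0.0233, 59, 37, 2.3, (220, 31, 62, 44))
(0.5771, -0.0601, 190, 15, 0.7, (137, 0, 207, 19))
```

Call:
carry_out([
  [1,0,0.002,0.05,0,0,0],
  [1,0,0,0.05,0,0,0],
  [1,0,0,0.05,0,0,0],
  [1,0,0,0.025,0,0,0],
  [1,0,0,0.013,0,0,0],
  [1,0,0,0,0,0,0],
  [-1,0,0,0,0,0,0],
  [-1,0,0,0,0,0,0],
  [-1,0,0,0,0,0,0],
  [-1,0,0,0,0,0,0],
  [-1,0,0,0,0,0,0],
  [-1,0,0,0,0,0,0],
  [-1,0,0,0,0,0,0],
], grip_force=50)

```text
clock: 40.5
tcp_pos: [0.5693, 0.0937, 0.026]
orientation: [0.001, -0.006, 1.0, 0.0]
wrist_force: [-1.2, 0.6, 6.9]
finger_gap: 0.0128
```

Call:
carry_out([
  [-1,0,0.008,0,0,0,0],
  [-1,0,0.012,0,0,0,0],
  [-1,0,0.013,0,0,0,0],
  [-1,0,0.013,0,0,0,0],
  [-1,0,0.013,0,0,0,0],
  [-1,0,0.013,0,0,0,0],
  [-1,0,0.013,0,0,0,0],
  [-1,0,0.013,0,0,0,0],
  [-1,0,0.013,0,0,0,0],
  [-1,0,0.013,0,0,0,0],
  [-1,0,0.013,0,0,0,0],
  [-1,0,0.013,0,0,0,0],
  [-1,0,0,0,0,0,0],
  [-1,0,0,0,0,0,0],
])

```text
clock: 42.25
tcp_pos: [0.5678, 0.2445, 0.026]
orientation: [0.001, -0.006, 1.0, 0.001]
wrist_force: [-0.2, 2.1, 5.2]
finger_gap: 0.0127
```

Run:
```python
from h import *
bars(185,275); go(.5394,.2813,.024,177)
c=cam('wrist'); g=cv2.cvtColor(c['color'],cv2.COLOR_RGB2GRAY)
print('pan');[print(k) for k in rects(c,g>195,.01,200)]
```

```text
bar (0.5687, 0.0141, 12, 74, 0.9, (251, 186, 20, 4))
pan (0.571, 0.111, 60, 103, 0.9, (223, 180, 27, 16))
turn 0.065 rad (0.3 rows) shift mm [30.2 35.3  2. ] (0.7 rows) tool z tilt [0.001 0.002] psi -179.3 j6 -75 tcp [0.5677 0.2445 0.026 ]
pan
(0.5382, 0.1411, 4, 23, 0.7, (317, 0, 14, 65))
(0.5472, 0.1422, 11, 25, 0.7, (286, 0, 31, 70))
(0.5694, 0.1434, 31, 27, 0.7, (208, 0, 76, 75))
(0.5833, 0.148, 24, 36, 0.7, (182, 0, 60, 97))
(0.5984, 0.1494, 4, 39, 0.6, (168, 0, 15, 103))
```

Call:
carry_out([
  [-1,0.003,0.007,0,0,0,0],
  [-1,0.006,0.006,0,0,0,0.01],
  [-1,0.006,0.006,0,0,0,0.015],
  [-1,0.006,0.006,0,0,0,0.015],
  [-1,0.006,0.006,0,0,0,0.015],
  [-1,0.004,0.005,0,0,0,0.01],
  [-1,0,0,0,0,0,0],
  [-1,0,0,0,0,0,0],
  [0.5,0,0,0,0,0,0],
  [0.5,0,0,0,0,0,0],
  [0.5,0,0,0,0,0,0],
  [0.5,0,0,-0.03,0,0,0],
  [0.5,0,0,-0.05,0,0,0],
  [0.5,0,0,-0.055,0,0,0],
  [0.5,0,0,-0.055,0,0,0],
  [1,0,0,0,0,0,0],
  [1,0,0,0,0,0,0],
])

```text
clock: 44.48
tcp_pos: [0.5363, 0.2799, 0.215]
orientation: [-0.0, 0.027, 1.0, 0.0]
wrist_force: [-0.4, 0.5, 0.1]
finger_gap: 0.0855
```

Run:
```python
from h import *
bars(176,270); go(.534,.178,.2)
c=cam('wrist'); g=cv2.cvtColor(c['color'],cv2.COLOR_RGB2GRAY)
b=g<50; b[250:]=0; [print('bar',k) for k in rects(c,b,.028,60)]
print('pan');[print(k) for k in rects(c,g>195,.01,200)]
```

```text
bar (0.5238, 0.0501, 78, 16, 86.7, (241, 196, 21, 6))
bar (0.5349, 0.2726, 16, 24, 0.9, (191, 193, 7, 5))
bar (0.6312, 0.3076, 99, 20, 6.5, (183, 159, 7, 25))
pan (0.5304, 0.1376, 60, 87, 0.9, (218, 190, 23, 16))
turn 0.000 rad (0.0 rows) shift mm [  -3.8 -101.6   14. ] (1.6 rows) tool z tilt [-0.002 -0.001] psi 176.9 j6 -67 tcp [0.5357 0.2796 0.214 ]
bar (0.5355, 0.2785, 35, 12, 86.5, (242, 155, 13, 34))
bar (0.7399, 0.1545, 23, 75, 5.4, (0, 4, 44, 93))
bar (0.7101, 0.1687, 24, 112, 6.1, (19, 0, 63, 130))
pan
(0.436, 0.5287, 77, 54, 86.8, (312, 323, 44, 47))
(0.5518, 0.515, 66, 172, 87.0, (179, 322, 133, 41))
(0.6636, 0.5152, 79, 45, 86.8, (143, 322, 37, 48))
(0.5294, 0.1557, 71, 64, 86.9, (213, 0, 69, 83))
```

Run:
```python
from h import *
go(.5226,.0268,.06,177)
```

```text
turn -0.001 rad (0.0 rows) shift mm [  -0.8 -252.9  153.8] (4.7 rows) tool z tilt [-0.003 -0.001] psi 176.9 j6 -67 tcp [0.5355 0.2796 0.2135]
```

Call:
carry_out([
  [1,0,-0.05,0,0,0,0],
  [1,0,-0.05,0,0,0,0],
  [1,0,-0.05,0,0,0,0],
  [1,0,-0.05,0,0,0,0],
  [1,-0.001,-0.053,0,0,0,0],
  [1,0,0,0,0,0,0],
  [1,0,0,0.05,0,0,0],
  [1,0,0,0.05,0,0,0],
  [1,0,0,0.05,0,0,0],
  [1,0,0,0,0,0,0],
  [1,0,0,0,0,0,0],
])

```text
clock: 45.95
tcp_pos: [0.5244, 0.0278, 0.0661]
orientation: [0.0, 0.026, 1.0, 0.0]
wrist_force: [0.4, -0.8, -0.1]
finger_gap: 0.0854
```

Run:
```python
from h import *
go(.5226,.0268,.024,177); bars(176,270,180)
```

```text
turn -0.000 rad (0.0 rows) shift mm [ 1.7 -1.1 42.1] (0.7 rows) tool z tilt [0. 0.] psi 177.0 j6 -93 tcp [0.5244 0.0278 0.0661]
bar (0.5349, 0.2765, 16, 31, 0.9, (189, 193, 9, 5))
pan (0.5338, 0.1845, 145, 62, 87.0, (198, 188, 39, 18))
```

Call:
carry_out([
  [1,0.002,-0.001,0.028,0,0,0],
  [1,0,0,0.013,0,0,0],
  [1,0,0,0,0,0,0],
  [-1,0,0,0,0,0,0],
  [-1,0,0,0,0,0,0],
  [-1,0,0,0,0,0,0],
  [-1,0,0,0,0,0,0],
  [-1,0,0,0,0,0,0],
  [-1,0,0,0,0,0,0],
  [-1,0,0,0,0,0,0],
], grip_force=50)

```text
clock: 47.25
tcp_pos: [0.5223, 0.0263, 0.0247]
orientation: [0.0, 0.027, 1.0, 0.0]
wrist_force: [-0.1, 0.1, 5.0]
finger_gap: 0.0128
```

Call:
carry_out([
  [-1,-0.001,0.008,0,0,0,0],
  [-1,-0.0015,0.012,0,0,0,0],
  [-1,-0.001,0.012,0,0,0,0],
  [-1,0,0.012,0,0,0,0],
  [-1,0,0.012,0,0,0,0],
  [-1,0,0.012,0,0,0,0],
  [-1,0,0.012,0,0,0,0],
  [-1,0,0,0,0,0,0],
  [-1,0,0,0,0,0,0],
])

```text
clock: 48.38
tcp_pos: [0.5302, 0.1065, 0.0248]
orientation: [0.001, 0.026, 1.0, 0.001]
wrist_force: [-0.6, 1.6, 4.4]
finger_gap: 0.0131
```

Run:
```python
from h import *
go(.5345,.277,.024,177); bars(165,270,180)
c=cam('top'); g=cv2.cvtColor(c['color'],cv2.COLOR_RGB2GRAY); w=(g>165); w[:145]=0;w[225:]=0;w[:,:90]=0;w[:,172:]=0
w=cv2.morphologyEx(w.astype(np.uint8),cv2.MORPH_CLOSE,np.ones((13,13)))
print('oven');[print(k) for k in rects(c,w,.17,500)]
```

```text
turn -0.001 rad (0.0 rows) shift mm [  4.6 170.5   0.9] (2.7 rows) tool z tilt [0.001 0.001] psi 177.0 j6 -84 tcp [0.5302 0.1065 0.0248]
bar (0.5296, 0.3608, 7, 56, 87.0, (170, 189, 3, 15))
pan (0.5413, 0.2661, 119, 61, 87.3, (181, 186, 32, 17))
pan (0.5648, 0.3852, 65, 12, 3.3, (165, 180, 4, 17))
oven
(0.5491, 0.4609, 236, 196, 87.0, (99, 155, 73, 58))
```

Call:
carry_out([
  [-1,0,0.01,0,0,0,0],
  [-1,0,0.013,0,0,0,0],
  [-1,0,0.013,0,0,0,0],
  [-1,0,0.013,0,0,0,0],
  [-1,0,0.013,0,0,0,0],
  [-1,0,0.013,0,0,0,0],
  [-1,0,0.013,0,0,0,0],
  [-1,0,0,0,0,0,0],
])

```text
clock: 49.48
tcp_pos: [0.5349, 0.1944, 0.0248]
orientation: [0.0, 0.026, 1.0, 0.0]
wrist_force: [-0.9, 0.7, 5.5]
finger_gap: 0.0131
```

Call:
carry_out([
  [-1,0,0.012,0,0,0,0],
  [-1,0,0.013,0,0,0,0],
  [-1,0,0.013,0,0,0,0],
  [-1,0,0.012,0,0,0,0],
  [-1,0,0.008,0,0,0,0],
  [-1,0,0.005,0,0,0,0],
  [-1,0,0,0,0,0,0],
  [-1,0,0,0,0,0,0],
])

```text
clock: 50.48
tcp_pos: [0.5381, 0.2561, 0.0248]
orientation: [0.0, 0.027, 1.0, -0.0]
wrist_force: [0.4, -3.0, 6.3]
finger_gap: 0.013
```

Call:
carry_out([
  [-1,0,0.004,0,0,0,0],
  [-1,0,0.004,0,0,0,0],
  [-1,0,0,0,0,0,0],
  [-1,0,0,0,0,0,0],
])

```text
clock: 50.98
tcp_pos: [0.5385, 0.2637, 0.0248]
orientation: [0.0, 0.027, 1.0, -0.001]
wrist_force: [-0.5, -3.8, 6.4]
finger_gap: 0.0132
```

Call:
carry_out([
  [-1,0,0.004,0,0,0,0],
  [-1,0,0.004,0,0,0,0],
  [-1,0,0,0,0,0,0],
  [-1,0,0,0,0,0,0],
])

```text
clock: 51.48
tcp_pos: [0.539, 0.2716, 0.0248]
orientation: [0.0, 0.027, 1.0, -0.001]
wrist_force: [0.3, -4.6, 6.8]
finger_gap: 0.0131
```

Call:
carry_out([
  [-1,0,0.003,0,0,0,0],
  [-1,0,0.003,0,0,0,0],
  [-1,0,0,0,0,0,0],
  [-1,0,0,0,0,0,0],
])

```text
clock: 51.98
tcp_pos: [0.5392, 0.276, 0.0248]
orientation: [0.0, 0.028, 1.0, -0.002]
wrist_force: [0.1, -10.2, 8.3]
finger_gap: 0.0132
```

Call:
carry_out([
  [-1,0,0.003,0,0,0,0],
  [-1,0,0,0,0,0,0],
  [-1,0,0,0,0,0,0],
])

```text
clock: 52.35
tcp_pos: [0.5392, 0.2762, 0.0247]
orientation: [0.0, 0.029, 1.0, -0.005]
wrist_force: [-1.3, -19.1, 11.2]
finger_gap: 0.0133
```

Run:
```python
from h import *
bars(165,270,180); go(.5,.277,.024,177)
```

```text
bar (0.5629, 0.264, 64, 12, 2.5, (195, 180, 4, 17))
turn -0.005 rad (0.0 rows) shift mm [39.2 -1.3  0.7] (0.6 rows) tool z tilt [-0.   -0.01] psi 176.7 j6 -67 tcp [0.5392 0.2762 0.0247]
```

Call:
carry_out([
  [-1,0,-0.003,0,0,0,0],
  [0.5,0,0,0,0,0,0],
  [0.5,0,0,0,0,0,0],
  [0.5,0,0,0,0,0,0],
  [0.5,0,0,-0.03,0,0,0],
  [0.5,0,0,-0.05,0,0,0],
  [0.5,0,0,-0.06,0,0,0],
  [0.5,0,0,-0.06,0,0,0],
  [-1,0,0,-0.045,0,0,0],
  [-1,0,0,0,0,0,0],
  [-1,0,0,0,0,0,0],
])

```text
clock: 53.78
tcp_pos: [0.5386, 0.279, 0.2685]
orientation: [-0.0, 0.027, 1.0, -0.0]
wrist_force: [-0.1, 0.3, 0.5]
finger_gap: 0.0094
```

Run:
```python
from h import *
c=cam('wrist'); g=cv2.cvtColor(c['color'],cv2.COLOR_RGB2GRAY); b=g<50
b[250:]=0
[print('bar',k) for k in rects(c,b,.028,60)]
t=cam('top'); g=cv2.cvtColor(t['color'],cv2.COLOR_RGB2GRAY); b=g<50; b[:170]=0;b[200:]=0;b[:,:145]=0;b[:,168:]=0
for z in(.18,.19): [print('btn',k) for k in rects(t,b,z,8)]
go(.544,.378,.235)
```

```text
bar (0.489, 0.3921, 15, 46, 86.9, (273, 239, 36, 11))
bar (0.5321, 0.3891, 16, 9, 87.3, (254, 238, 8, 12))
bar (0.5422, 0.3322, 19, 11, 87.1, (243, 196, 10, 15))
bar (0.5383, 0.2735, 33, 12, 86.6, (243, 143, 11, 28))
bar (0.7371, 0.1546, 22, 74, 5.3, (37, 20, 42, 75))
bar (0.7107, 0.1617, 18, 125, 5.5, (57, 0, 50, 123))
turn 0.000 rad (0.0 rows) shift mm [-0.8 99.6 32.2] (1.7 rows) tool z tilt [-0.003 -0.001] psi 176.9 j6 -67 tcp [0.538  0.2786 0.2673]
```

Call:
carry_out([
  [-1,0,0.05,0,0,0,0],
  [-1,0,0.05,0,0,0,0],
  [-1,0,0,0.03,0,0,0],
  [-1,0,0,0.018,0,0,0],
  [-1,0,0,0,0,0,0],
  [-1,0,0,0,0,0,0],
])

```text
clock: 54.62
tcp_pos: [0.5442, 0.3785, 0.2212]
orientation: [-0.0, 0.027, 1.0, -0.0]
wrist_force: [0.1, -0.1, -0.5]
finger_gap: 0.0002
```

Call:
carry_out([
  [-1,0,0,0.003,0,0,0],
  [-1,0,0,0.003,0,0,0],
  [-1,0,0,0,0,0,0],
  [-1,0,0,0,0,0,0],
])

```text
clock: 55.12
tcp_pos: [0.5444, 0.3786, 0.2155]
orientation: [0.0, 0.027, 1.0, 0.0]
wrist_force: [-0.1, 0.4, 0.0]
finger_gap: 0.0004
```

Call:
carry_out([
  [-1,0,0,0.003,0,0,0],
  [-1,0,0,0.003,0,0,0],
  [-1,0,0,0,0,0,0],
  [-1,0,0,0,0,0,0],
])

```text
clock: 55.62
tcp_pos: [0.5444, 0.3787, 0.2097]
orientation: [0.0, 0.027, 1.0, 0.0]
wrist_force: [0.5, 0.4, 2.4]
finger_gap: -0.0002
```

Call:
carry_out([
  [-1,0,0,0.003,0,0,0],
  [-1,0,0,0.002,0,0,0],
  [-1,0,0,0,0,0,0],
  [-1,0,0,0,0,0,0],
])

```text
clock: 56.12
tcp_pos: [0.5444, 0.3787, 0.2051]
orientation: [0.0, 0.027, 1.0, 0.0]
wrist_force: [-1.1, -0.8, 5.7]
finger_gap: -0.0002
```

Call:
carry_out([
  [-1,0,0,0.002,0,0,0],
  [-1,0,0,0.001,0,0,0],
  [-1,0,0,0,0,0,0],
  [-1,0,0,0,0,0,0],
])

```text
clock: 56.62
tcp_pos: [0.5445, 0.3787, 0.2049]
orientation: [0.002, 0.027, 1.0, 0.001]
wrist_force: [-4.9, -3.5, 16.5]
finger_gap: -0.0001
```

Hard stop reached, so the button is fully pressed. I'll lift clear and check.

Call:
carry_out([
  [-1,0,0,-0.03,0,0,0],
  [-1,0,0,-0.04,0,0,0],
  [-1,0,-0.05,0,0,0,0],
  [-1,0,-0.05,0,0,0,0],
  [-1,0,0,0,0,0,0],
  [-1,0,0,0,0,0,0],
  [-1,0,0,0,0,0,0],
])

```text
clock: 57.5
tcp_pos: [0.5389, 0.2797, 0.2709]
orientation: [-0.0, 0.026, 1.0, 0.0]
wrist_force: [-0.1, 0.6, -0.2]
finger_gap: -0.0
```

Run:
```python
from h import *
c=cam('wrist'); g=cv2.cvtColor(c['color'],cv2.COLOR_RGB2GRAY); b=g<50; b[250:]=0
[print('bar',k) for k in rects(c,b,.028,60) if abs(k[0]-.54)<.03]
t=cam('top'); hsv=cv2.cvtColor(t['color'],cv2.COLOR_RGB2HSV); w=(hsv[...,2]>150)&(hsv[...,1]<50); w[200:]&=True
print('small white blobs',[k for k in rects(t,w,.018,15) if k[2]<40 and k[3]<40 and .3<k[0]<.75 and abs(k[1])<.6])
s=env.get_state(); print(s['clock'],np.round(s['wrist_force'],1),np.round(s['tcp_pos'],3))
```

```text
bar (0.5426, 0.3332, 17, 11, 87.2, (243, 196, 10, 14))
bar (0.5388, 0.2749, 35, 12, 87.0, (243, 142, 11, 30))
small white blobs []
57.6 [-0.   0.3 -0.5] [0.539 0.28  0.271]
```

```bash
python3 -c "
from workcell import env
print(env.hand_in())"
```

```text
the job is handed in; nothing more can be done
None
```

The job is done and handed in at about 58 s on the robot's clock; the hand-in reports no verdict.

**What I did**
- I put the three coated blocks that were present into the tray.
- I lined the tray up and pushed it under the bridge, let go, and pressed the bridge button.
- I pushed the tray on through, drew it out by the leading bar, and slid it into the oven against the back stop. Then I let go and pressed the oven button.

**Checks**
- **Under the bridge:** the tray's middle was about 3 mm short of the bridge's middle and about 6 mm to one side. The bridge's heading read 0.9° from the top camera and about 2° from the wrist camera.
- **Buttons:** both were pressed until they hit a hard stop, at 21 N on the bridge and 16.5 N on the oven.
- **Oven:** pushing force rose to 19 N with no further movement at the stop. The trailing bar's end measured y = 0.257, which matches the expected home position, and it was unchanged after the button press.
- **Blocks:** the last top view showed no loose white block on the bench. I could not see the blocks once they were inside the oven. I last saw the three in the tray together as it stood before the bridge, and one in the tray's visible end under the bridge.
- **Hand:** the arm ended clear of everything, with wrist force near zero.

**Not done**
- I had used all 16 pictures by the bridge button press, so every check from there on is from measured numbers rather than a viewed image.

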